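# Left-hand burr nut off the red dashi mill

## Task

The red mill is due for a clean: unscrew the brass nut that holds its burr, lift it off and stand it upright on its base in the steel tray on the foam box. It is a left-hand quick thread, so it comes undone clockwise as seen from above, about a fifth of a turn. Leave the white mill's nut on its mill.

Things in the scene. Friction and masses are not known exactly. Their poses are not given: they have to be found in the camera images.
- red_nut_mid (a point): Brass nut on the red mill, loose, 0.15 kg, 58 mm tall: round skirt (52 mm diameter, 22 mm tall, open below) with a grip bar on top (52 mm long, 18 mm wide, 22 to 58 mm above the underside). Point: on its axis, 29 mm above the underside. x along the bar, z up. Grip the bar across its width from above. Turns easily, with 3 mm sideways play; lifts straight off, clear of the shaft after 20 mm.
- red_mill: Red mill, fixed, upright, 120 mm diameter, steel chute on its -x side. Origin: on its axis at table height. Nut rests on the burr disc, 130 mm above the origin. Nut is locked with its bar along the mill's x (starts within 7 degrees of that); seen from above, clockwise it is free 50 to 100 degrees from locked (75 best), with a stop at 104; counter-clockwise a stop at 12 degrees keeps it held.
- tray_floor (a point): Centre of the inner floor of the square steel tray (inside 152 x 152 mm, walls 14 mm above the floor, 4 mm thick), fixed on a white foam box 170 mm square; the floor is 89 mm above the table. x and y along the sides, z up.
- white_nut_mid (a point): The same kind of brass nut on the white mill, a machine of the same shape as the red one; point and axes as for the red nut. To be left on its mill.
Mind the look-alikes: they are no part of the job. What is shaped like the part that bears red_nut_mid but black, blue or turquoise is not meant.

How it is judged:
By the outcome, as a careful person would: the job done as asked, in the order asked, and still so for the second after the job is handed in, with the robot touching nothing.
It also fails if it takes over 45 s, if anything falls off the work surface, if the arm or the gripper's body presses on something with over 40 N, if the wrist force passes 120 N, or if a joint passes its speed limit or range.

## Robot

A 6-joint arm with a two-finger parallel gripper is mounted at the origin on the work surface. World frame = base frame: x ahead of the robot, y to its left, z up, the work surface at z = 0. Lengths are in m, angles in rad, forces in N, time in s.
With the tool pointing down it reaches from about 0.35 to 0.85 m from the base axis. Payload 8.1 kg.
Tool frame: the origin (TCP) lies where the fingers leave the gripper's body, on its centre line; the fingertips stand 84 mm ahead of it and the grasp point (between the pads) lies 65 mm ahead of it; z points along the fingers, y is the line along which they close (so a half turn about z gives the same grasp; the last joint's range is limited). The gripper opens to 93 mm and grips with 3 to 60 N. Pads are 15 mm wide; open, the fingers measure 128 mm over their backs; the gripper's body (75 mm by 188 mm) begins 65 mm behind the grasp point.
Start: joints at [-1.22, 0.13, 1.488, -0, 1.523, -0.085], TCP at [0.253, -0.544, 0.303] pointing down, gripper open.
Joint ranges: [-2.96, 2.96], [-0.89, 2.26], [0.02, 2.5], [-1.34, 4.48], [0, 2.73], [-2.66, 2.66]. Speed limits (rad/s): [2.39, 2.39, 2.79, 3.14, 3.14, 3.14].

## Interface

Orientations are given as a rotation vector (axis times angle).
In Python, from plant import robot gives the robot as it stands.
- The arm moves only by the shell command python3 -m jog 'ROWS' [FORCE]. ROWS is text: rows parted by semicolons, each of 5 numbers parted by spaces: the opening, from 0 (shut) to 1 (fully open), then the shift along the tool's x, y, z in m, then the turn about the tool's z in degrees. A call has 1 to 10 rows; each row shifts and turns the commanded pose from where the row before left it, along the tool's axes as they then stand; what a row does not reach is not made up. A row lasts 1/12 s, in which the tool goes at most 41.7 mm and 7.16 degrees, less where a joint would pass 70% of its speed; a pose out of reach is approached as far as the arm can. A call with a gripper value outside its range is refused whole. The fingers move at their own pace and stop on an object; FORCE is the grip in N (left out, the last holds). Time passes only in rows, so rows that do not move let the fingers close. It gives the time, the measured TCP pose, the force, the opening and the grip force at its end, in the units of the state.
- robot.read_state(): the state, without advancing time (a new reading comes with each control period).
- robot.read_camera(name): name is "side" or "top"; returns a dict with "color" (400x640x3 uint8, red, green, blue), "intrinsics" (3x3 intrinsics, pixels), "pose" (4x4, takes a point from camera to world coordinates). Camera axes: x right, y down, z forward; pixel columns grow to the right and rows downward; lengths in m; the calibration is good to about 2 mm. A picture is of the moment at which its call begins. There is no depth.
- robot.close_job(): hands the job in; it is judged then, once.
The state is a dict: "t": time; "q": joint angles; "dq": joint speeds; "joint_torque": joint torques, N m; "tool_pos": TCP position; "orientation": TCP orientation; "force": force on the tool from outside, world axes, zero at the start; "wrist_torque": the same for the moment, N m; "opening": finger opening in m; "gripper_force": force on a finger pad.
Only numpy, scipy, OpenCV 4.12 (cv2) and the standard library are available. Lean on these libraries where they do the work, as an engineer would, in place of code of your own. Each camera call takes 0.05 s, during which the arm holds its last target. There are 200 camera calls.

## Working session

There is one attempt and no reset: what is moved stays moved. The work goes in short steps, Python scripts to look and compute and a shell command to move; the robot and the scene stay as the last step left them, time stands still between calls to the robot, and variables do not carry over. Pictures are saved under pics/ and viewed, at most 10 in all, crops included, and the job is handed in when it is done.

```bash
mkdir -p pics; ls; python3 - <<'E'
from plant import robot
import cv2
for n in("side","top"):
    c=robot.read_camera(n); cv2.imwrite(f"pics/{n}0.png",c["color"][...,::-1])
    print(n,c["intrinsics"].tolist(),c["pose"].round(4).tolist())
s=robot.read_state();print(s["t"],s["tool_pos"],s["orientation"],s["opening"])
E
```

```text
pics
side [[421.37445554748945, 0.0, 327.11562182145167], [0.0, 421.37445554748945, 201.01785093415546], [0.0, 0.0, 1.0]] [[-0.7463, -0.3617, 0.5587, -0.0943], [-0.6652, 0.4334, -0.608, 0.726], [-0.0222, -0.8254, -0.5641, 0.7396], [0.0, 0.0, 0.0, 1.0]]
top [[449.1308608129713, 0.0, 316.3840547760758], [0.0, 449.1308608129713, 196.80581957518348], [0.0, 0.0, 1.0]] [[-0.0174, -0.9888, 0.1481, 0.3738], [-0.999, 0.0234, 0.0389, 0.029], [-0.0419, -0.1473, -0.9882, 1.0773], [0.0, 0.0, 0.0, 1.0]]
0.1 [ 0.25316403 -0.54354847  0.30179078] [-3.06568515e+00 -6.78730387e-01  3.55065219e-04] 0.0926069546604869
```

View pics/top0.png

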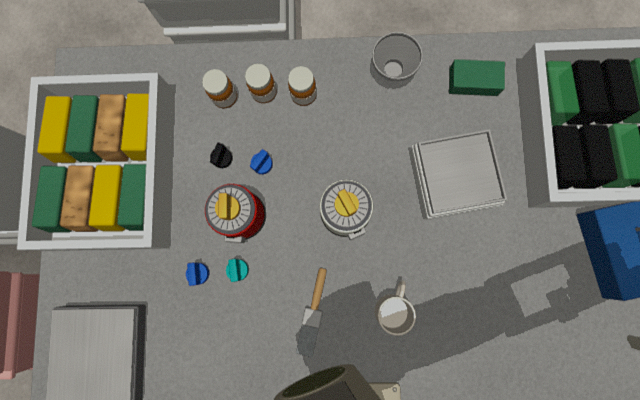

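View pics/side0.png

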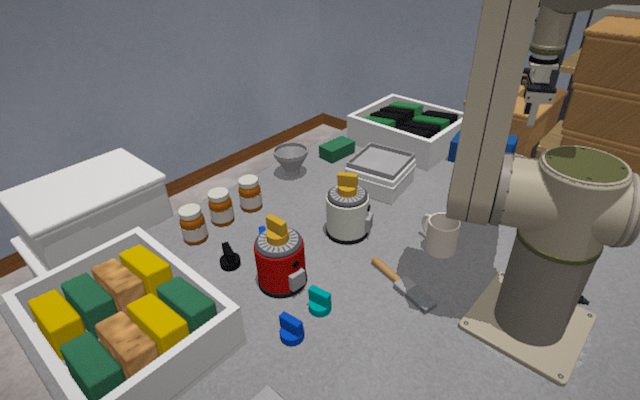

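The top view shows the red mill at about (235,210) with its nut at (228,206), bar roughly along image-vertical and chute at (234,239). The white mill is at (346,207) and the tray at (459,173).

```bash
cat > h.py <<'E'
import numpy as np,cv2
from scipy.spatial.transform import Rotation as R
from plant import robot
def ray(c,u,v,z):
    K,P=c["intrinsics"],c["pose"]; d=P[:3,:3]@np.linalg.solve(K,[u,v,1.]); o=P[:3,3]
    return o+d*(z-o[2])/d[2]
def tri(obs):
    A=np.zeros((3,3));b=np.zeros(3)
    for c,u,v in obs:
        d=c["pose"][:3,:3]@np.linalg.solve(c["intrinsics"],[u,v,1.]);d/=np.linalg.norm(d)
        M=np.eye(3)-np.outer(d,d);A+=M;b+=M@c["pose"][:3,3]
    return np.linalg.solve(A,b)
def proj(c,p):
    P=np.linalg.inv(c["pose"]);q=c["intrinsics"]@(P[:3,:3]@p+P[:3,3]);return q[:2]/q[2]
def crop(c,x0,y0,w,h,k): return cv2.resize(c["color"][y0:y0+h,x0:x0+w,::-1],None,fx=k,fy=k,interpolation=cv2.INTER_NEAREST)
E
python3 - <<'E'
from h import *
t=robot.read_camera("top");s=robot.read_camera("side")
a=crop(t,195,170,80,80,5);b=crop(t,405,120,110,110,5)[:400,:];d=crop(s,240,200,80,100,5)[:400]
b=cv2.resize(crop(t,405,120,110,110,1),(400,400),interpolation=0)
cv2.imwrite("pics/crop1.png",np.hstack([a,d]));
cv2.imwrite("pics/tray1.png",b)
hsv=cv2.cvtColor(t["color"],cv2.COLOR_RGB2HSV)
print(hsv[196:216:3,216:242:3].tolist())
E
```

```text
[[[40, 5, 154], [22, 176, 185], [22, 178, 193], [24, 166, 195], [17, 184, 72], [20, 146, 124], [138, 12, 105], [19, 12, 175], [30, 6, 121]], [[45, 3, 159], [22, 193, 185], [23, 186, 189], [24, 169, 193], [21, 171, 73], [22, 180, 159], [23, 178, 193], [17, 24, 95], [35, 9, 173]], [[21, 147, 186], [22, 187, 187], [23, 177, 192], [24, 169, 192], [19, 170, 69], [22, 176, 159], [24, 168, 191], [23, 184, 177], [15, 3, 155]], [[22, 179, 195], [22, 181, 187], [23, 180, 191], [25, 170, 192], [20, 169, 68], [22, 174, 158], [24, 167, 192], [25, 170, 194], [20, 36, 105]], [[23, 181, 194], [22, 169, 190], [24, 175, 191], [25, 170, 191], [22, 181, 72], [24, 168, 199], [24, 173, 189], [25, 176, 194], [18, 53, 96]], [[23, 175, 198], [22, 170, 191], [24, 170, 190], [26, 159, 194], [19, 197, 70], [24, 164, 199], [25, 162, 192], [25, 177, 189], [21, 23, 143]], [[21, 70, 164], [23, 180, 190], [25, 172, 191], [26, 159, 192], [18, 203, 68], [24, 166, 198], [25, 167, 194], [20, 203, 83], [15, 9, 162]]]
```

View pics/crop1.png

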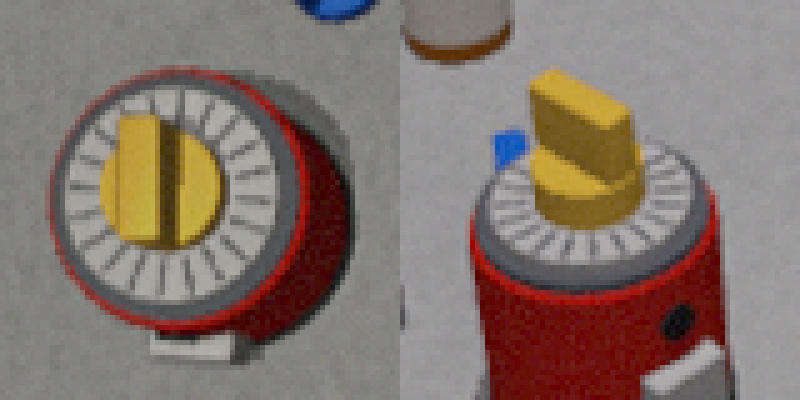

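View pics/tray1.png

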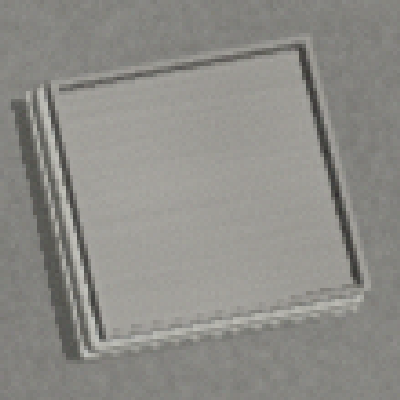

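The red bar's top face is centred near (222.6,205.6) in the top image and (276.4,219.1) in the side image. The tray rim corners average about (461,172).

```bash
python3 - <<'E'
from h import *
t=robot.read_camera("top");s=robot.read_camera("side")
f=lambda x,y:(195+x/5-.4,170+y/5-.4)
g=lambda x,y:(240+(x-400)/5-.4,200+y/5-.4)
ct=f(138,178);cs=g(582,95.5)
print("nut",ray(t,*ct,.188),ray(s,*cs,.188),tri([(t,*ct),(s,*cs)]))
ang=lambda a,b:np.degrees(np.arctan2(*(a-b)[[1,0]]))
for p,q in(((119,117),(120,240)),((157,115),(157,243))): print("bar top",ang(ray(t,*f(*p),.188),ray(t,*f(*q),.188)))
for p,q in(((553,70),(634,108)),((530,82),(612,122))): print("bar side",ang(ray(s,*g(*p),.188),ray(s,*g(*q),.188)))
h=lambda x,y:(405+x*110/400-.4,120+y*110/400-.4)
C=[ray(t,*h(*p),.103) for p in((48,83),(310,38),(368,285),(95,350))]
print("tray",np.mean(C,0),[np.linalg.norm(C[i]-C[i-1]) for i in range(4)],ang(C[0],C[3]))
# burr disc red rim ellipse centre  (crop px ~ x 50..305, y 67..325)
print("mill",ray(t,*f(178,197),.125))
st=robot.read_state();print(st["tool_pos"],R.from_rotvec(st["orientation"]).as_matrix().round(3).tolist())
E
```

```text
nut [0.49449037 0.25425548 0.188     ] [0.4925726  0.25476613 0.188     ] [0.49419854 0.25413099 0.18699781]
bar top 1.3257876266388875
bar top 0.7163360336275023
bar side 4.5388803472811885
bar side 3.9844374574900856
tray [ 0.56900695 -0.24951998  0.103     ] [np.float64(0.1649264110750564), np.float64(0.16077310863971908), np.float64(0.15382806292415566), np.float64(0.16610647899834965)] 6.760046410631203
mill [0.49438339 0.25270129 0.125     ]
[ 0.25324019 -0.54378058  0.30233373] [[0.907, 0.422, -0.0], [0.422, -0.907, 0.001], [0.0, -0.001, -1.0]]
```

```bash
python3 -m jog '1 0 0 -0.03 0; 1 0 0 -0.03 0; 1 0.024 -0.027 0 0; 1 0.024 -0.027 0 0; 1 0.024 -0.027 0 0; 1 0.024 -0.027 0 0; 1 0.024 -0.027 0 0; 1 0.024 -0.027 0 0; 1 0.024 -0.027 0 0; 1 0.024 -0.027 0 0' 40
python3 -m jog '1 0.024 -0.027 0 0; 1 0.024 -0.027 0 0; 1 0.024 -0.027 0 0; 1 0.024 -0.027 0 0; 1 0.024 -0.027 0 0; 1 0.024 -0.027 0 0; 1 0.024 -0.027 0 0; 1 0.024 -0.027 0 0; 1 0.024 -0.027 0 0; 1 0.024 -0.027 0 0'
python3 -m jog '1 0.024 -0.027 0 0; 1 0.024 -0.027 0 0; 1 0.024 -0.027 0 0; 1 0.024 -0.027 0 0; 1 0.024 -0.027 0 0; 1 0 0 0 -7; 1 0 0 0 -7; 1 0 0 0 -7; 1 0 0 0 -7; 1 0 0 0 -7'
python3 -m jog '1 0 0 0 -7; 1 0 0 0 -7; 1 0 0 0 -7; 1 0 0 0 -7; 1 0 0 0 -7; 1 0 0 0 -7; 1 0 0 0 -7; 1 0 0 0 -7; 1 0 0 0 -7; 1 0 0 0 -7'
python3 -m jog '1 0 0 0 -7; 1 0 0 0 -7; 1 0 0 0 -7; 1 0 0 0 -7; 1 0 0 0 -7; 1 0 0 0 -7; 1 0 0 0 -7; 1 0 0 0 -3.5; 1 0 0 0 0'
cat > g.py <<'E'
import sys
from h import *
s=robot.read_state();M=R.from_rotvec(s["orientation"]).as_matrix()
T=np.array(list(map(float,sys.argv[1:4])))
print("t",s["t"],"TCP",s["tool_pos"].round(4),"yaw",np.degrees(np.arctan2(M[1,0],M[0,0])).round(2),"q",s["q"].round(2),"F",s["force"].round(1),"open",round(s["opening"],4))
print("tool z",M[:,2].round(4),"shift",(M.T@(T-s["tool_pos"])).round(4))
E
python3 g.py 0.494 0.254 0.363
```

```text
t: 1.13
tool_pos: [0.3362, -0.2654, 0.3628]
orientation: [3.067, 0.678, 0.001]
force: [0.6, -0.1, -0.2]
opening: 0.0931
gripper_force: 0.0
t: 1.97
tool_pos: [0.4398, 0.081, 0.363]
orientation: [3.067, 0.679, 0.001]
force: [0.3, -0.9, 0.4]
opening: 0.0932
gripper_force: 0.0
t: 2.8
tool_pos: [0.4915, 0.2523, 0.3625]
orientation: [-2.716, -1.579, 0.001]
force: [0.7, -0.1, 0.7]
opening: 0.0928
gripper_force: 0.0
t: 3.63
tool_pos: [0.4915, 0.252, 0.3627]
orientation: [-1.32, -2.851, 0.0]
force: [0.1, -0.6, 0.4]
opening: 0.0931
gripper_force: 0.0
t: 4.38
tool_pos: [0.4915, 0.252, 0.3627]
orientation: [0.072, -3.141, 0.0]
force: [-1.0, -0.9, 0.5]
opening: 0.093
gripper_force: 0.0
t 4.3833 TCP [0.4915 0.252  0.3627] yaw -177.36 q [ 0.38 -0.02  1.53  0.    1.63 -1.24] F [-1.  -0.9  0.5] open 0.093
tool z [-1.e-04 -0.e+00 -1.e+00] shift [-0.0026  0.0018 -0.0003]
```

```bash
python3 -m jog '1 -0.003 0.002 0.03 0; 1 0 0 0.03 0; 1 0 0 0.03 0; 1 0 0 0.02 0; 1 0 0 0.012 0; 1 0 0 0 0; 0.1 0 0 0 0; 0.1 0 0 0 0; 0.1 0 0 0 0; 0.1 0 0 0 0' 30
python3 -m jog '0 0 0 0 0; 0 0 0 0 0; 0 0 0 0 0; 0 0 0 0 0'
python3 - <<'E'
from h import *
t=robot.read_camera("top");s=robot.read_camera("side")
cv2.imwrite("pics/g1.png",np.hstack([crop(t,175,150,100,100,4),crop(s,220,140,100,160,4)[:640][240:]]))
E
python3 g.py 0.494 0.254 0.241
```

```text
t: 5.22
tool_pos: [0.4953, 0.2545, 0.2426]
orientation: [-0.067, 3.138, 0.002]
force: [-0.4, -0.1, -0.1]
opening: 0.0709
gripper_force: 0.0
t: 5.55
tool_pos: [0.4945, 0.2542, 0.2409]
orientation: [-0.068, 3.141, 0.0]
force: [-0.1, 0.8, 0.1]
opening: 0.0444
gripper_force: 0.0
t 5.65 TCP [0.4945 0.2542 0.2407] yaw -177.53 q [ 0.38  0.05  1.69  0.    1.4  -1.23] F [ 0.4 -0.8 -0.5] open 0.036
tool z [-1.e-04 -0.e+00 -1.e+00] shift [ 0.0005 -0.0001 -0.0003]
```

View pics/g1.png

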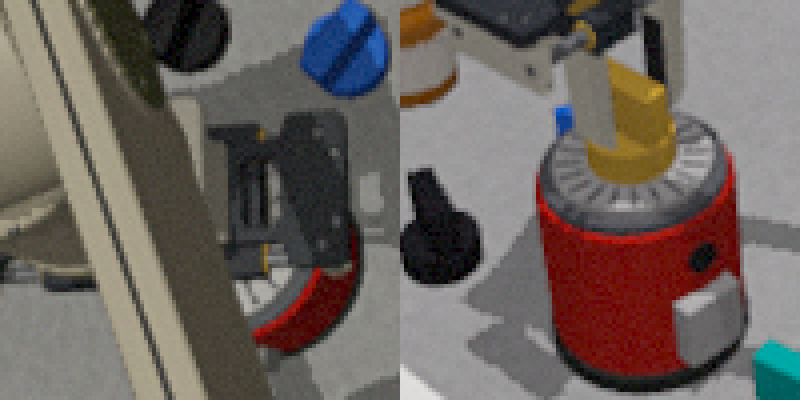

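The side view shows the fingers straddling the bar (around pixel (374,164) of the full image), still closing. Next: finish closing, then turn clockwise.

```bash
python3 -m jog '0 0 0 0 0; 0 0 0 0 0; 0 0 0 0 0; 0 0 0 0 0; 0 0 0 0 0; 0 0 0 0 0'; python3 g.py 0.494 0.254 0.241
```

```text
t: 6.15
tool_pos: [0.4944, 0.2542, 0.2407]
orientation: [0.068, -3.141, -0.0]
force: [-0.3, 0.4, -1.2]
opening: 0.0176
gripper_force: 30.0
t 6.15 TCP [0.4944 0.2542 0.2407] yaw -177.53 q [ 0.38  0.05  1.69  0.    1.4  -1.23] F [-0.3  0.4 -1.2] open 0.0176
tool z [-1.e-04  0.e+00 -1.e+00] shift [ 0.0005 -0.0002 -0.0003]
```

```bash
python3 -m jog '0 0 0 0 5; 0 0 0 0 5; 0 0 0 0 5; 0 0 0 0 5; 0 0 0 0 5; 0 0 0 0 5; 0 0 0 0 5; 0 0 0 0 5' ; python3 -m jog '0 0 0 0 5; 0 0 0 0 5; 0 0 0 0 5; 0 0 0 0 5; 0 0 0 0 5; 0 0 0 0 5; 0 0 0 0 5; 0 0 0 0 0; 0 0 0 0 0'; python3 g.py 0.494 0.254 0.241; python3 -c "
from plant import robot;print(robot.read_state()['wrist_torque'])"
```

```text
t: 6.82
tool_pos: [0.4945, 0.2543, 0.2407]
orientation: [1.017, 2.972, 0.0]
force: [0.6, 1.4, -0.5]
opening: 0.0179
gripper_force: 30.0
t: 7.57
tool_pos: [0.4953, 0.2553, 0.2414]
orientation: [1.858, 2.532, 0.006]
force: [3.6, 5.0, -2.3]
opening: 0.0176
gripper_force: 30.0
t 7.5667 TCP [0.4953 0.2553 0.2414] yaw 107.46 q [0.38 0.05 1.69 0.   1.4  0.08] F [ 3.6  5.  -2.3] open 0.0176
tool z [ 0.0027  0.0027 -1.    ] shift [-0.0009 -0.0016  0.0004]
[ 1.0977908  -0.93771523  0.04630657]
```

```bash
python3 -m jog '0 0 0 -0.004 0; 0 0 0 -0.004 0; 0 0 0 -0.004 0'; python3 -m jog '0 0 0 -0.006 0; 0 0 0 -0.006 0; 0 0 0 -0.008 0; 0 0 0 -0.02 0; 0 0 0 -0.03 0; 0 0 0 -0.03 0; 0 0 0 0 0'
python3 - <<'E'
from h import *
s=robot.read_camera("side")
cv2.imwrite("pics/l1.png",crop(s,200,100,160,180,3))
E
python3 g.py 0.569 -0.2495 0.353
```

```text
t: 7.82
tool_pos: [0.4944, 0.2542, 0.2527]
orientation: [-1.858, -2.533, 0.001]
force: [-0.2, -0.7, -1.0]
opening: 0.018
gripper_force: 30.0
t: 8.4
tool_pos: [0.4962, 0.2549, 0.3609]
orientation: [1.855, 2.528, 0.014]
force: [1.1, 0.1, 0.5]
opening: 0.0177
gripper_force: 30.0
t 8.45 TCP [0.4959 0.2547 0.3579] yaw 107.47 q [ 0.38 -0.01  1.53 -0.    1.61  0.08] F [-0.   0.4 -1.7] open 0.018
tool z [ 0.0075  0.003  -1.    ] shift [-0.5029 -0.0816  0.004 ]
```

View pics/l1.png

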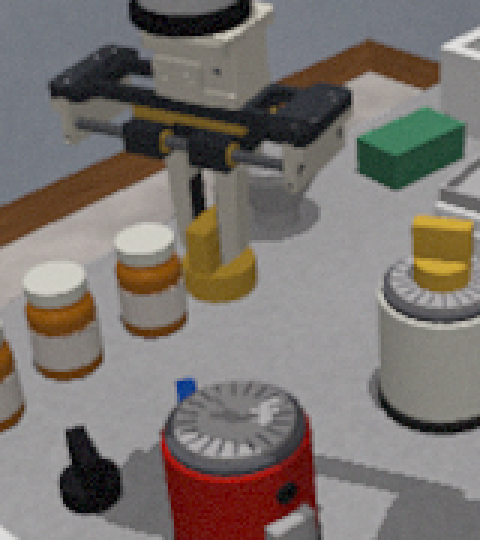

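The nut is off and held between the fingers, at about (222,270) in the crop. The red mill's burr is bare and the white nut is untouched.

```bash
python3 -m jog '0 -0.02 -0.003 0 0; 0 -0.036 -0.006 0 0; 0 -0.036 -0.006 0 0; 0 -0.036 -0.006 0 0; 0 -0.036 -0.006 0 0; 0 -0.036 -0.006 0 0; 0 -0.036 -0.006 0 0; 0 -0.036 -0.006 0 0'; python3 -m jog '0 -0.036 -0.006 0 0; 0 -0.036 -0.006 0 0; 0 -0.036 -0.006 0 0; 0 -0.036 -0.006 0 0; 0 -0.036 -0.006 0 0; 0 -0.036 -0.006 0 0; 0 -0.02 -0.003 0 0; 0 0 0 0 0; 0 0 0 0 0'; python3 g.py 0.569 -0.2495 0.2017
```

```text
t: 9.12
tool_pos: [0.5327, -0.0205, 0.3518]
orientation: [-1.858, -2.532, 0.001]
force: [0.4, -0.1, -1.6]
opening: 0.0178
gripper_force: 30.0
t: 9.87
tool_pos: [0.5663, -0.2565, 0.3512]
orientation: [-1.86, -2.529, 0.0]
force: [0.4, -0.1, -2.0]
opening: 0.0176
gripper_force: 30.0
t 9.8667 TCP [ 0.5663 -0.2565  0.3512] yaw 107.34 q [-0.51  0.18  1.35  0.    1.62 -0.81] F [ 0.4 -0.1 -2. ] open 0.0176
tool z [-0.0022  0.0014 -1.    ] shift [0.0056 0.005  0.1495]
```

```bash
python3 -m jog '0 0.006 0.005 0.02 0; 0 0 0 0.03 0; 0 0 0 0.03 0; 0 0 0 0.03 0; 0 0 0 0.02 0; 0 0 0 0.01 0; 0 0 0 0.005 0; 0 0 0 0 0; 0 0 0 0 0'; python3 g.py 0.569 -0.2495 0.1997
python3 - <<'E'
from h import *
s=robot.read_camera("side");t=robot.read_camera("top")
cv2.imwrite("pics/p1.png",np.hstack([crop(s,320,90,120,120,3),crop(t,400,110,120,120,3)]))
E
```

```text
t: 10.62
tool_pos: [0.5705, -0.2482, 0.2093]
orientation: [1.857, 2.532, 0.0]
force: [-0.0, 1.0, -0.2]
opening: 0.0183
gripper_force: 30.0
t 10.6167 TCP [ 0.5705 -0.2482  0.2093] yaw 107.5 q [-0.49  0.25  1.53  0.    1.36 -0.8 ] F [-0.   1.  -0.2] open 0.0183
tool z [ 1.6e-03 -8.0e-04 -1.0e+00] shift [-0.0008 -0.0018  0.0096]
```

View pics/p1.png

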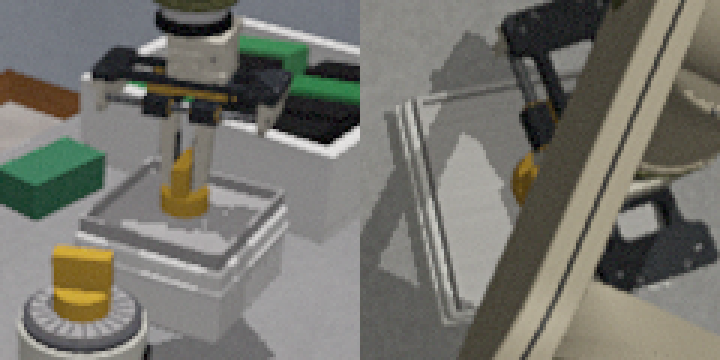

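The nut is over the tray's middle (crop (185,200)), a few mm above the floor. Lower until it makes contact.

```bash
python3 -m jog '0 0 0 0.003 0; 0 0 0 0.003 0; 0 0 0 0.002 0; 0 0 0 0 0; 0 0 0 0 0'; python3 g.py 0.569 -0.2495 0.1997;python3 -m jog '0 0 0 0.001 0; 0 0 0 0 0'; python3 -m jog '0 0 0 0.001 0; 0 0 0 0 0'
```

```text
t: 11.13
tool_pos: [0.5698, -0.2484, 0.1997]
orientation: [-1.858, -2.533, -0.0]
force: [0.6, -0.3, -1.8]
opening: 0.0178
gripper_force: 30.0
t 11.1333 TCP [ 0.5698 -0.2484  0.1997] yaw 107.47 q [-0.49  0.26  1.54  0.    1.35 -0.8 ] F [ 0.6 -0.3 -1.8] open 0.0178
tool z [-1.e-04  1.e-04 -1.e+00] shift [-0.0008 -0.0011 -0.    ]
t: 11.3
tool_pos: [0.5699, -0.2484, 0.1997]
orientation: [1.858, 2.533, -0.0]
force: [-3.9, 1.9, 5.6]
opening: 0.0178
gripper_force: 30.0
t: 11.47
tool_pos: [0.5699, -0.2485, 0.1996]
orientation: [1.858, 2.532, -0.0]
force: [-5.3, 2.2, 11.3]
opening: 0.0177
gripper_force: 30.0
```

Contact (11 N). Open, then retract.

```bash
python3 -m jog '0.3 0 0 -0.001 0; 0.3 0 0 0 0; 0.5 0 0 0 0; 0.5 0 0 0 0; 0.5 0 0 0 0; 0.5 0 0 0 0; 0.5 0 0 0 0; 0.5 0 0 0 0'
python3 -m jog '0.5 0 0 -0.01 0; 0.5 0 0 -0.02 0; 0.5 0 0 -0.03 0; 0.5 0 0 -0.03 0; 0.5 0 0 -0.03 0; 0.5 0 0 -0.03 0; 0.5 0 0 0 0; 0.5 0 0 0 0'
python3 - <<'E'
from h import *
s=robot.read_camera("side");t=robot.read_camera("top")
cv2.imwrite("pics/p2.png",cv2.resize(s["color"][90:310,220:440,::-1],(590,590)))
E
```

```text
t: 12.13
tool_pos: [0.5698, -0.2484, 0.1986]
orientation: [-1.858, -2.533, 0.0]
force: [-1.1, 0.3, 0.4]
opening: 0.0465
gripper_force: 0.0
t: 12.8
tool_pos: [0.5707, -0.2488, 0.3527]
orientation: [1.855, 2.528, 0.001]
force: [-0.0, 0.3, 0.0]
opening: 0.0467
gripper_force: 0.0
```

View pics/p2.png

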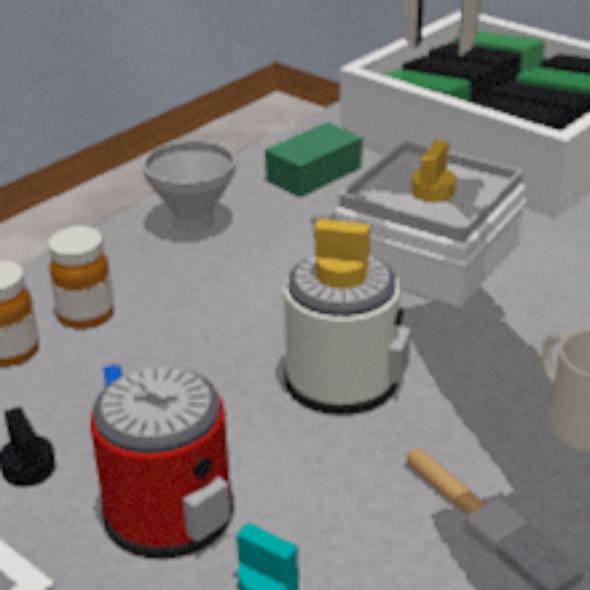

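The nut stands upright in the tray (crop (433,180)), the white nut is still on its mill, and the gripper is clear of everything.

```bash
python3 -c "
from plant import robot;print(robot.close_job())"
```

```text
the job is handed in; nothing more can be done
None
```

The red mill's nut is unscrewed and standing upright on its base in the steel tray, the white mill's nut is still on its mill, and the job was handed in at about 13 s (no verdict was returned).

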